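# Seat a key remote in the programmer and hold its recessed button down with a probe

## Task

Lay the key remote flat and fully home in the pocket of the key programmer, its metal lug in the slot at the pocket's end, and let go of it. Then take the slim probe out of the wooden tool stand, reach its pin down through the round aperture in the programmer's top and press the recessed button right down. Finish like that: still gripping the probe and holding the button down, with the remote still seated and the other things on the counter left alone.

Things in the scene. Friction and masses are not known exactly. Their poses are not given: they have to be found in the camera images.
- remote_center (a point): Centre (half-way up) of the loose key remote: a black plastic block 40 mm along its x, 72 mm along its y and 20 mm thick, about 60 g, lying flat on the counter, three grey keys on top. A steel lug 14 mm wide (x) and 8 mm thick sticks out 12 mm from the middle of its +y end.
- remote_lug (a point): Outer part of the remote's steel lug, 44 mm from the remote's centre along its +y.
- programmer: The key programmer: a grey box with a dark base, fixed to the counter, 150 mm along its x, 110 mm along its y, 48 mm high; the origin is the centre of its underside. The pocket is in the half of its flat top towards -x, the aperture in the half towards +x, beside a small screen.
- pocket (a point): Centre of the pocket's floor, 40 mm above the counter, 8 mm below the top; axes as the programmer's. Pocket 44 mm (x) by 76 mm (y), edges bevelled 3 mm: the remote has 2 mm play all round, fits one way round only and stands 12 mm proud. Its +y end has a slot 20 mm wide, equally deep, for the lug. Mid long sides the deck is cut down to the floor, 36 mm wide, 23 mm or more outwards, for fingers.
- aperture (a point): Centre of the round aperture, 15 mm in diameter, in the programmer's top (48 mm above the counter); 77.5 mm from the pocket's centre along the programmer's +x. The bore goes straight down to the button.
- button_top (a point): Centre of the top of the recessed white button, 13 mm in diameter, 20 mm below the aperture's rim when not pressed.
- button (a joint): Travel of the button in m: 0 when up, 0.005 when fully down; spring return, about 0.6 N to start it and 4 N to hold it fully down, then a hard stop.
- stand: Wooden tool stand, a block fixed to the counter, 50 mm along its x, 130 mm along its y, 52 mm high; the origin is the centre of its underside. It has two 12 mm holes, 40 mm either side of its centre along y; the probe hangs in one and the punch in the other, either way.
- probe_handle (a point): Centre of the slim probe's black round handle (14 mm in diameter, 60 mm long, this point 87 mm above the counter in the stand). It stands upright and lifts straight out. Under the handle a steel collar, 22 mm in diameter, 5 mm thick, rests on the stand; below it a steel pin 7 mm in diameter, 45 mm long, round-ended. z points from pin to handle; 50 g.
- probe_tip (a point): Lower end of the probe's pin, 80 mm from the handle's centre.
- punch_center (a point): A stubby punch with a thick handle (28 mm in diameter, 45 mm high, its top 101 mm above the counter) in the stand's other hole: not wanted, to be left in place.
- mug: White mug, 82 mm wide, 85 mm high, origin under its centre: leave alone.
- key_bowl: Steel bowl with keys, 150 mm wide, 35 mm high, origin under its centre: leave alone.
- wheel_nut: Steel wheel nut, 32 mm wide, 30 mm high, origin under its centre: leave alone.
- oval_fob: A small round black fob, 42 mm wide, 13 mm high, origin under its centre: not the remote, leave alone.
- screwdriver: Screwdriver with a black handle, about 200 mm long, lying on the counter between the programmer and the robot: leave alone.
- spray_can: White bottle, 60 mm wide, 120 mm high, origin under its centre: leave alone.

How it is judged (in metres and radians):
On the way, in this order (a step that is already met when the one before it is completed fails the run):
1. the remote lies flat and fully home in the pocket, lug in the slot, let go of (z of remote_center in the frame of pocket between 0.008 and 0.012 m and horizontal distance between remote_center and pocket below 0.004 m and angle between the y axis of remote_center and the y axis of pocket, either way round below 0.1 rad and angle between remote_center's own z axis and vertical below 0.05 rad and y of remote_lug in the frame of pocket above 0.038 m and contact force between the fingers and remote below 0.05 N), for 0.3 s.
2. the probe, held in the gripper, presses the button down through the aperture (value of joint button above 0.0038 m and contact force between probe and button above 1.5 N and contact force between the fingers and probe above 2 N and horizontal distance between probe_tip and aperture below 0.008 m and z of probe_tip in the frame of aperture below -0.021 m), for 0.3 s.
At the end, for the whole second after the job is handed in: Button at least 3.8 of 5 mm down under the probe's pin, pressed with over 1.5 N; fingers grip the probe; remote untouched in the pocket, lug in slot, within 4 mm of centre, 2 mm of height, 0.1 rad square, 0.05 rad level; bystanders within 40 mm of their start (all of step 1 and all of step 2); the arm keeps its last pose, push and grip.
It fails at once if another thing on the counter or the punch was moved by more than 40 mm (distance of any of punch_center, mug, key_bowl, wheel_nut, oval_fob, screwdriver, spray_can from where it was at the start of the episode above 0.04 m).
It also fails if it takes over 67 s, if anything falls off the work surface, if the arm or the gripper's body presses on something with over 40 N, if the wrist force passes 120 N, or if a joint passes its speed limit or range.

## Robot

A 7-joint arm with a two-finger parallel gripper is mounted at the origin on the work surface. World frame = base frame: x ahead of the robot, y to its left, z up, the work surface at z = 0. Lengths are in mm, angles in rad, forces in N, time in s.
With the tool pointing down it reaches from about 425 to 875 mm from the base axis. Payload 9.9 kg.
Tool frame: the origin (TCP) lies midway between the tips of the shut fingers; the grasp point (between the pads) lies 19 mm behind it; z points along the fingers, y is the line along which they close (so a half turn about z gives the same grasp; the last joint's range is limited). The gripper opens to 85 mm and grips with 20 to 120 N. Pads are 22 mm wide; open, the fingers measure 114 mm over their backs; the gripper's body (76 mm by 85 mm) begins 54 mm behind the grasp point. The pads swing forward as they close: fully open they stand 13 mm farther back than shut.
Start: joints at [-1.186, 0.576, 0.025, 1.437, -0.015, 1.129, -0.057], TCP at [304.969, 602.182, 231.289] pointing down, gripper open.
Joint ranges: [-2.76, 2.76], [-0.34, 2.15], [-1.52, 1.57], [0.19, 2.46], [-1.09, 4.23], [0.17, 1.99], [-2.82, 2.82]. Speed limits (rad/s): [2.22, 2.22, 3.01, 3.01, 3.14, 3.14, 3.14].

## Interface

Orientations are given as a unit quaternion [w, x, y, z].
In Python, from workcell import arm gives the robot as it stands. The module is installed in compiled form; this text tells all that it offers.
- The arm moves only by the shell command python3 -m handwheel 'ROWS'. ROWS is JSON, a list of rows, each a list of 5 numbers: the shift along the tool's x, y, z in m, then the turn about the tool's z in rad, then the closure in counts, from 0 (fully open) to 255 (shut). A call has 1 to 20 rows; each row shifts and turns the commanded pose from where the row before left it, along the tool's axes as they then stand; what a row does not reach is not made up. A row lasts 1/12 s, in which the tool goes at most 41.7 mm and 7.16 degrees, less where a joint would pass 70% of its speed; a pose out of reach is approached as far as the arm can. A call with a gripper value outside its range is refused whole. The fingers move at their own pace and stop on an object; the grip force is fixed at half the most. Time passes only in rows, so rows that do not move let the fingers close. It gives the time, the measured TCP pose, the force, the opening and the grip force at its end, in the units of the state.
- arm.get_obs(): the state, without advancing time (a new reading comes with each control period).
- arm.snapshot(name): name is "side" or "top" or "wrist"; returns a dict with "image" (384x512x3 uint8, red, green, blue), "range_z" (384x512 float32, mm along the optical axis (not along the pixel's ray), 0 where there is no reading), "intrinsics" (3x3 intrinsics, pixels), "R" (3x3) and "t" (3): a world point X has camera coordinates R X + t; the wrist camera has in their place "mount" (4x4, takes a point from camera to tool coordinates, whose origin is the TCP and whose axes are the flange's). Camera axes: x right, y down, z forward; pixel columns grow to the right and rows downward; lengths in mm; the calibration is good to about 2 mm. A picture is of the moment at which its call begins: read the wrist's pose just before it.
- arm.hand_in(): hands the job in; it is judged then, once.
The state is a dict: "time": time; "joint_pos": joint angles; "dq": joint speeds; "joint_torque": joint torques, N m; "eef_pos": TCP position; "orientation": TCP orientation; "ft_force": force on the tool from outside, world axes, zero at the start; "ft_torque": the same for the moment, N m; "gripper_width": finger opening in mm; "gripper_force": force on a finger pad.
Only numpy, scipy, OpenCV 4.12 (cv2) and the standard library are available. Lean on these libraries where they do the work, as an engineer would, in place of code of your own. Each camera call takes 0.05 s, during which the arm holds its last target. There are 200 camera calls.

## Working session

There is one attempt and no reset: what is moved stays moved. The work goes in short steps, Python scripts to look and compute and a shell command to move; the robot and the scene stay as the last step left them, time stands still between calls to the robot, and variables do not carry over. Pictures are saved under pics/ and viewed, at most 11 in all, crops included, and the job is handed in when it is done.

```bash
mkdir -p pics
python3 - <<'E'
from workcell import arm
import cv2,numpy as np
o=arm.get_obs();print({k:np.round(v,3) for k,v in o.items()})
for n in("top","side"):
    s=arm.snapshot(n);cv2.imwrite(f"pics/{n}0.png",s["image"][:,:,::-1]);np.savez(f"{n}0.npz",**s)
    print(n,s["intrinsics"],s["R"],s["t"])
s=arm.snapshot("wrist");print(s["mount"],s["intrinsics"])
E
```

```text
{'time': np.float64(0.0), 'joint_pos': array([-1.186,  0.577,  0.025,  1.438, -0.015,  1.129, -0.057]), 'dq': array([ 0.   , -0.002,  0.   , -0.001, -0.001,  0.   , -0.001]), 'joint_torque': array([ 0.0000e+00, -7.6576e+01,  2.2510e+00, -2.8597e+01,  1.5000e-02,
        1.3000e-02, -0.0000e+00]), 'eef_pos': array([304.746, 601.767, 230.412]), 'orientation': array([-0.   ,  0.232,  0.973, -0.001]), 'ft_force': array([ 1.054, -0.162, -0.174]), 'ft_torque': array([-0.008,  0.012,  0.023]), 'gripper_force': np.float64(0.0), 'gripper_width': np.float64(85.503)}
top [[445.25257009   0.         261.94654283]
 [  0.         445.25257009 191.91365672]
 [  0.           0.           1.        ]] [[ 0.05214391 -0.99862532 -0.00533663]
 [-0.97007976 -0.04938306 -0.2377111 ]
 [ 0.23712078  0.01757214 -0.97132124]] [  49.01456515  600.08172116 1044.95441826]
side [[383.03028169   0.         252.92034889]
 [  0.         383.03028169 192.84938826]
 [  0.           0.           1.        ]] [[ 0.92765111 -0.37341562 -0.00491887]
 [-0.24729365 -0.60435839 -0.75736173]
 [ 0.27983794  0.70378386 -0.65297704]] [-517.11905497  254.82296522  947.30555109]
[[-4.46522677e-04 -9.48878847e-01 -3.15640196e-01  8.18850255e+01]
 [ 9.99999751e-01 -5.96405217e-04  3.78258949e-04 -3.20902020e-01]
 [-5.47171375e-04 -3.15639949e-01  9.48878877e-01 -1.42720567e+02]
 [ 0.00000000e+00  0.00000000e+00  0.00000000e+00  1.00000000e+00]] [[293.38971953   0.         261.20550667]
 [  0.         293.38971953 188.11972081]
 [  0.           0.           1.        ]]
```

View pics/top0.png

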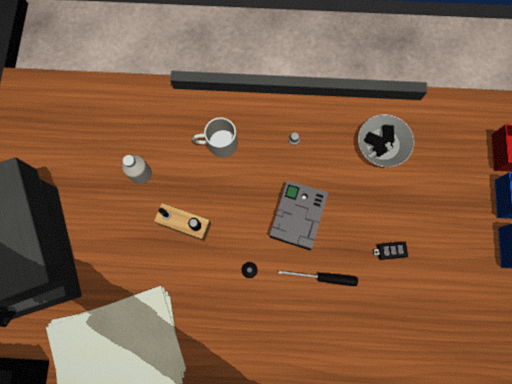

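View pics/side0.png

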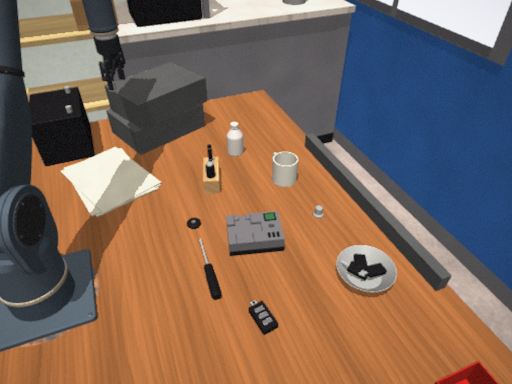

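Top view: remote at (391,251), lug to the left at (376,252); programmer at (299,215), screen at (292,190); stand at (182,221), with the thin tool at (164,212) and the thick one at (195,223). Next I'll enlarge the crops and compute positions.

```bash
cat > h.py <<'E'
import numpy as np,cv2
def world(s,u,v,z):  # intersect pixel ray with the plane of height z
    d=s["R"].T@np.linalg.solve(s["intrinsics"],[u,v,1.]);c=-s["R"].T@s["t"]
    return c+d*(z-c[2])/d[2]
def cloud(s):
    z=s["range_z"];v,u=np.indices(z.shape)
    p=np.stack([u*z,v*z,z],-1)@np.linalg.inv(s["intrinsics"]).T
    return (p-s["t"])@s["R"]
def proj(s,X):
    c=s["R"]@np.array(X,float)+s["t"];p=s["intrinsics"]@c;return p[:2]/p[2]
E
python3 - <<'E'
from h import *
s=dict(np.load("top0.npz"));im=s["image"][:,:,::-1]
a=cv2.resize(im[175:260,260:345],(400,400),interpolation=3);b=cv2.resize(im[190:250,150:210],(400,400),interpolation=3)
c=cv2.resize(im[230:270,370:410],(0,0),fx=5,fy=5,interpolation=3);
o=np.zeros((600,800,3),np.uint8);o[:400,:400]=a;o[:400,400:]=b;o[400:,:200]=c;cv2.imwrite("pics/c1.png",o)
P=cloud(s)
def blob(u0,u1,v0,v1,zl,zh):
    Q=P[v0:v1,u0:u1].reshape(-1,3);m=(Q[:,2]>zl)&(Q[:,2]<zh);Q=Q[m]
    r=cv2.minAreaRect(Q[:,:2].astype(np.float32));print(m.sum(),np.median(Q,0).round(1),r)
blob(265,335,175,255,43,54);blob(370,412,235,265,12,26);blob(150,212,198,242,46,58)
blob(150,178,198,222,95,125);blob(182,206,210,234,92,110)
print(np.median(P[300:330,250:300].reshape(-1,3),0))
for n,u,v,z in(("lug",376,252,10),("rem",391,251,20),("aper",305,197,48)):print(n,world(s,u,v,z))
E
```

```text
1657 [574.8 -25.   47.1] ((553.4003295898438, -15.089881896972656), (109.90574645996094, 151.5543975830078), 75.15019989013672)
468 [ 474.5 -256.5   18.7] ((474.93035888671875, -253.38819885253906), (40.197166442871094, 83.35624694824219), 8.726665496826172)
814 [518.6 284.6  51.4] ((518.8609619140625, 281.1166687011719), (130.8832244873047, 50.77845001220703), 73.5384521484375)
40 [528.9 316.8 115.2] ((529.2863159179688, 318.6611022949219), (13.638343811035156, 11.764936447143555), 48.88471984863281)
95 [507.2 241.9  97.6] ((507.5440979003906, 242.9256591796875), (24.864389419555664, 25.384984970092773), 48.345882415771484)
[300.00937594  33.28597262  -0.73932597]
lug [ 468.38939694 -219.56016976   10.        ]
rem [ 471.70551323 -255.20830009   20.        ]
aper [594.9634774  -30.38257451  48.        ]
```

View pics/c1.png

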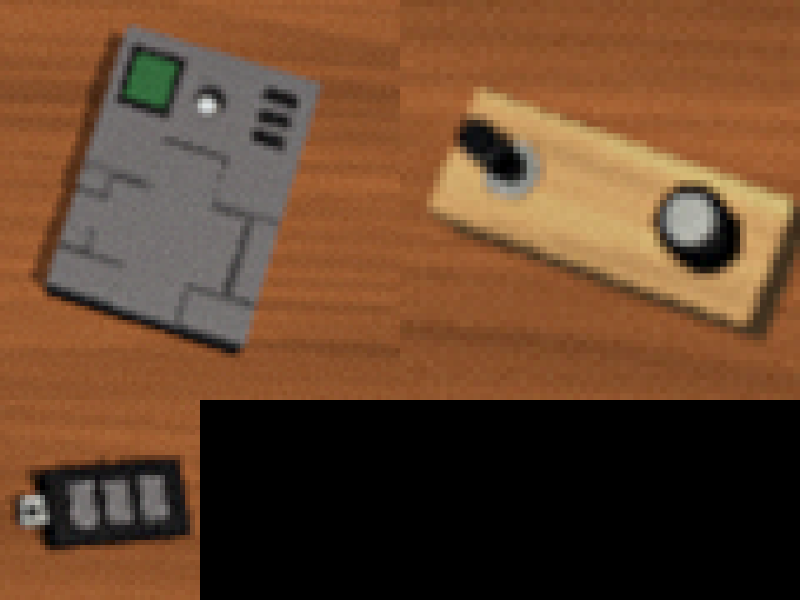

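Crop: the aperture is at about (304.8,195.6) in the full picture, and the lug slot is on the left (+y) side of the pocket. The punch is the thick tool, the probe the thin one. I'll move over the programmer for a close look.

```bash
cat >> h.py <<'E'
from scipy.spatial.transform import Rotation as Ro
def pose(o):
    q=o["orientation"];return Ro.from_quat([q[1],q[2],q[3],q[0]]).as_matrix(),np.array(o["eef_pos"])
def go(o,X,yaw):  # yaw (deg) of tool y in the world; prints turn, then shift in the turned tool's axes
    R,p=pose(o);cur=np.degrees(np.arctan2(R[1,1],R[0,1]))
    t=-((yaw-cur+90)%180-90);R2=R@Ro.from_euler("z",t,degrees=True).as_matrix()
    print("cur",p.round(1),"yaw",cur.round(2),"turn rad",np.radians(t).round(4),"shift",(R2.T@(np.array(X)-p)/1000).round(4))
def wrist(arm):
    R,p=pose(arm.get_obs());s=arm.snapshot("wrist");M=s["mount"]
    s["R"]=M[:3,:3].T@R.T;s["t"]=-s["R"]@(R@M[:3,3]+p);return s
E
python3 - <<'E'
from h import *
from workcell import arm
o=arm.get_obs();go(o,(520,180,230),-14.85)
R,p=pose(o);print(R.round(3))
go(o,(553,-15,200),-14.85)
E
```

```text
cur [304.8 601.9 230.7] yaw 63.14 turn rad 1.3612 shift [-0.3526  0.3161  0.001 ]
[[-0.892  0.452 -0.   ]
 [ 0.452  0.892 -0.001]
 [-0.    -0.001 -1.   ]]
cur [304.8 601.9 230.7] yaw 63.14 turn rad 1.3612 shift [-0.5326  0.398   0.0312]
```

```bash
python3 -m handwheel '[[0,0,0,0.1237,0],[0,0,0,0.1237,0],[0,0,0,0.1237,0],[0,0,0,0.1237,0],[0,0,0,0.1237,0],[0,0,0,0.1237,0],[0,0,0,0.1237,0],[0,0,0,0.1237,0],[0,0,0,0.1237,0],[0,0,0,0.1237,0],[0,0,0,0.1237,0]]'; python3 -m handwheel '[[-0.027,0.024,0,0,0],[-0.027,0.024,0,0,0],[-0.027,0.024,0,0,0],[-0.027,0.024,0,0,0],[-0.027,0.024,0,0,0],[-0.027,0.024,0,0,0],[-0.027,0.024,0,0,0],[-0.027,0.024,0,0,0],[-0.027,0.024,0,0,0],[-0.027,0.024,0,0,0],[-0.027,0.024,0,0,0],[-0.027,0.024,0,0,0],[-0.027,0.024,0,0,0]]'; python3 -m handwheel '[[-0.03,0.014,0.005,0,0],[-0.03,0.014,0.005,0,0],[-0.03,0.014,0.005,0,0],[-0.03,0.014,0.005,0,0],[-0.03,0.014,0.005,0,0],[-0.03,0.014,0.005,0,0],[0,0,0,0,0],[0,0,0,0,0],[0,0,0,0,0]]'
python3 - <<'E'
from h import *
from workcell import arm
s=wrist(arm);np.savez("w1.npz",**s);cv2.imwrite("pics/w1.png",s["image"][:,:,::-1])
go(arm.get_obs(),(553,-15,200),-14.85)
P=cloud(s);Q=P.reshape(-1,3);Q=Q[(Q[:,2]>43)&(Q[:,2]<54)&(np.hypot(Q[:,0]-553,Q[:,1]+15)<105)]
print(np.median(Q,0),cv2.minAreaRect(Q[:,:2].astype(np.float32)))
Z=P[...,2];print(proj(s,(596,-30,48)),proj(s,(521,-10,40)))
E
```

```text
time: 1.07
eef_pos: [304.8, 602.1, 231.0]
orientation: [0.0, 0.794, 0.608, -0.0]
ft_force: [-0.4, -0.3, -0.0]
gripper_width: 85.4
gripper_force: 0.0
time: 2.15
eef_pos: [517.2, 181.4, 231.3]
orientation: [-0.0, 0.792, 0.61, -0.0]
ft_force: [0.8, 0.9, 0.1]
gripper_width: 85.6
gripper_force: 0.0
time: 2.9
eef_pos: [551.8, -12.1, 201.1]
orientation: [-0.0, 0.792, 0.61, -0.0]
ft_force: [0.8, 0.7, -0.5]
gripper_width: 85.6
gripper_force: 0.0
cur [551.8 -11.3 201.2] yaw -14.75 turn rad 0.0017 shift [-0.0033  0.0021  0.0012]
[576.28036091 -19.21574869  48.25154128] ((552.6025390625, -15.890060424804688), (110.46756744384766, 150.57183837890625), 75.20402526855469)
[307.15923223 178.00537874] [233.93085429 175.80883563]
```

View pics/w1.png

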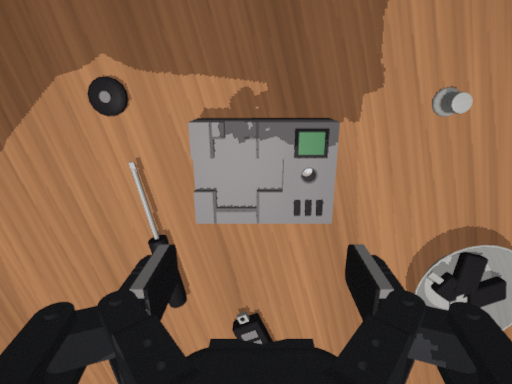

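The wrist view is level with the programmer (outline 190–338 by 118–224): aperture at (309,174), pocket on the left at about (235,180). I'll get the pocket and aperture from the depth heights and from the template.

Run:
```python
from h import *
s=dict(np.load("w1.npz"));P=cloud(s);Q=P.reshape(-1,3)
a=np.radians(-14.8);x=np.array([np.cos(a),np.sin(a)]);y=np.array([-x[1],x[0]]);c=np.array([552.6,-15.9])
d=Q[:,:2]-c;X,Y=d@x,d@y
m=(abs(X)<80)&(abs(Y)<60)&(Q[:,2]>10)
# grid of heights 4mm
for yy in range(56,-60,-4):
    r=""
    for xx in range(-76,80,4):
        k=m&(abs(X-xx)<2.2)&(abs(Y-yy)<2.2)
        h=np.median(Q[k,2]) if k.any() else 0
        r+="%3d"%h
    print("%4d"%yy,r)
g=cv2.cvtColor(s["image"],cv2.COLOR_RGB2GRAY)
im=s["image"][105:235,180:345,::-1];cv2.imwrite("pics/w1c.png",cv2.resize(im,(0,0),fx=4.5,fy=4.5,interpolation=3))
```

```text
56  35 36 36 35 36 36 36 36 36 35 31 31 36 31 36 36 36 37 36 37 37 37 36 38 37 37 37 37 37 38 36 37 37 37 37 37 38 37 37
  52  47 48 48 48 48 48 46 47 48 44 39 39 40 40 47 48 47 46 47 48 48 47 47 48 47 48 48 47 48 48 47 48 48 48 48 48 48 47 47
  48  48 47 47 48 48 47 46 48 48 45 39 40 40 39 47 47 48 47 48 48 48 48 48 48 48 47 48 49 49 49 48 48 48 48 49 48 48 47 47
  44  47 48 48 48 47 48 47 48 47 46 40 39 40 40 48 48 48 46 48 48 48 48 48 48 48 48 48 49 49 50 50 50 50 49 49 49 48 48 48
  40  48 48 48 48 47 48 47 47 47 41 39 40 40 39 46 47 46 46 48 48 48 48 47 48 48 48 48 49 50 49 49 49 50 49 50 49 48 48 48
  36  48 48 48 48 48 48 43 40 40 40 40 39 39 39 40 40 40 44 48 47 48 48 47 48 48 48 48 49 49 49 50 50 50 50 49 49 47 47 47
  32  48 48 47 48 48 48 44 39 40 40 40 40 40 40 40 40 40 44 48 48 48 48 48 48 48 48 48 48 49 50 50 50 50 49 50 48 48 47 47
  28  47 48 47 48 48 47 45 40 40 40 40 40 40 40 40 40 40 45 47 48 48 48 48 47 47 48 48 49 49 49 50 49 49 50 50 48 48 48 47
  24  48 48 48 48 48 47 43 40 40 40 40 40 40 40294294 40 45 48 48 48 49294294 48 48 48 49 49 49 49 49 50 49 49 49 48 4
[... 1764 characters left out ...]
0 40 40 40 40 40 40 43 48 48 47 48 48 48 48 48 48 48 49 48 48 49 48 49 49 48 47 48 48
 -40  48 47 48 48 48 48 45 45 46 46 46 46 47 47 46 46 46 46 48 48 47 47 48 47 47 48 48 49 49 49 48 49 48 48 49 49 47 48 48
 -44  47 48 48 48 48 48 47 48 47 47 48 48 48 48 47 48 47 47 48 48 48 47 47 48 48 48 48 48 49 48 48 49 48 48 49 48 48 48 47
 -48  48 48 48 48 48 48 47 48 48 47 48 47 47 48 48 48 48 47 48 48 48 48 48 48 48 47 47 47 47 47 48 48 48 48 48 48 48 48 47
 -52  47 48 48 48 48 47 47 48 48 48 48 48 47 48 48 48 48 47 47 48 48 48 48 48 48 48 48 48 48 48 48 48 47 48 48 48 48 48 48
 -56  48 47 48 48 48 48 47 48 48 48 47 47 48 48 48 48 48 46 47 47 48 48 48 47 48 48 47 47 48 48 48 48 48 48 48 47 47 47 49
```

View pics/w1c.png

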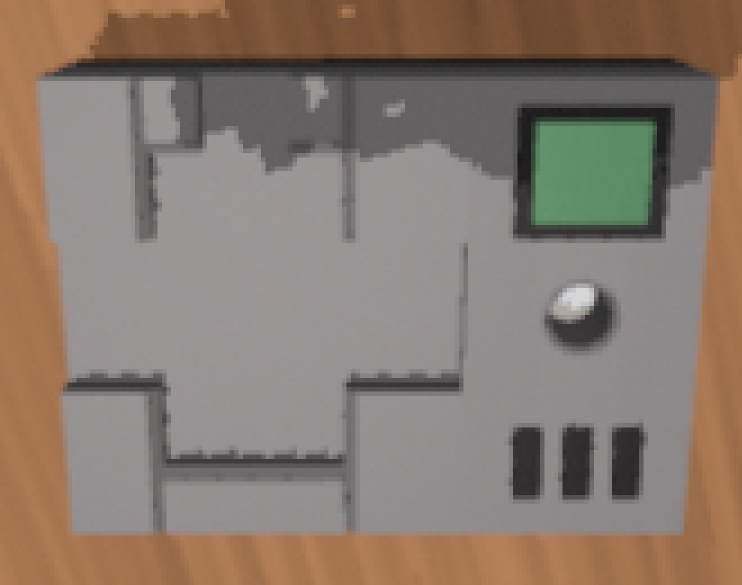

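Crop: aperture ring centre at crop (580,315), i.e. picture (308.9,175). The pocket floor centre is about 30 mm towards -x of the programmer's centre, and the slot is at +y. Next I'll compute the targets, then go to the remote.

Run:
```python
from h import *
from workcell import arm
s=dict(np.load("w1.npz"))
a=np.radians(-14.8);x=np.array([np.cos(a),np.sin(a)]);y=np.array([-x[1],x[0]]);c=np.array([552.6,-15.9])
w=world(s,308.4,174.5,48)[:2];print("apert",w,(w-c)@x,(w-c)@y,"pred",c+47.5*x,"pocket",c-30*x)
P=cloud(s);Q=P.reshape(-1,3);d=Q[:,:2]-c;X,Y=d@x,d@y
k=(abs(Q[:,2]-40)<2.5)&(abs(X+30)<21)&(abs(Y)<45)
f=k&(abs(X+30)<18)&(Y<0);print("pocket y-min",np.percentile(Y[f],[.5,2]))
f=k&(abs(abs(Y)-27)<7);f=f&(abs(X+30)<30);print("floor x",np.percentile(X[f],[1,99]))
f=(abs(Q[:,2]-40)<2)&(Y>42)&(Y<53)&(abs(X+30)<14);print("slot x",np.percentile(X[f],[2,98]))
f=(abs(Q[:,2]-40)<2)&(Y<-5)&(Y>-30)&(X>0)&(X<15);print("cut y-min",np.percentile(Y[f],[2]))
go(arm.get_obs(),(475.8,-259.3,150),8.7)
```

```text
apert [598.05218657 -26.59211916] 46.67549351871036 1.273177365098282 pred [598.52411096 -28.0336735 ] pocket [523.59529834  -8.23662726]
pocket y-min [-38.22545938 -37.83463462]
floor x [-50.54002045  -9.17277378]
slot x [-39.74188647 -21.2362237 ]
cut y-min [-18.14247363]
cur [551.8 -11.3 201.2] yaw -14.75 turn rad -0.4094 shift [-0.2337 -0.1127  0.051 ]
```

```bash
python3 -m handwheel '[[0,0,0,-0.1024,0],[0,0,0,-0.1024,0],[0,0,0,-0.1024,0],[0,0,0,-0.1024,0],[-0.0292,-0.0141,0.0064,0,0],[-0.0292,-0.0141,0.0064,0,0],[-0.0292,-0.0141,0.0064,0,0],[-0.0292,-0.0141,0.0064,0,0],[-0.0292,-0.0141,0.0064,0,0],[-0.0292,-0.0141,0.0064,0,0],[-0.0292,-0.0141,0.0064,0,0],[-0.0292,-0.0141,0.0064,0,0],[0,0,0,0,0],[0,0,0,0,0],[0,0,0,0,0]]'
python3 - <<'E'
from h import *
from workcell import arm
s=wrist(arm);cv2.imwrite("pics/w2.png",s["image"][:,:,::-1])
P=cloud(s);Q=P.reshape(-1,3);r=np.hypot(Q[:,0]-475.8,Q[:,1]+259.3)
B=Q[(Q[:,2]>16)&(Q[:,2]<25)&(r<50)]
(c,wh,a)=R=cv2.minAreaRect(B[:,:2].astype(np.float32));print(len(B),np.median(B[:,2]),R)
L=Q[(Q[:,2]>6)&(Q[:,2]<16)&(r<60)];L=L[np.hypot(L[:,0]-c[0],L[:,1]-c[1])>40];print("lug",len(L),L.mean(0))
go(arm.get_obs(),(c[0],c[1],150),8.7)
E
```

```text
time: 4.2
eef_pos: [476.3, -258.9, 150.1]
orientation: [-0.0, 0.651, 0.759, 0.0]
ft_force: [0.6, 0.2, 0.7]
gripper_width: 85.5
gripper_force: 0.0
2879 20.279685265897573 ((474.8181457519531, -254.97021484375), (40.11349868774414, 81.38434600830078), 8.55029582977295)
lug 57 [ 468.47483195 -213.84830857   12.78702113]
cur [ 476.5 -258.5  150.2] yaw 8.8 turn rad 0.0017 shift [ 0.0037 -0.0012  0.0002]
```

View pics/w2.png

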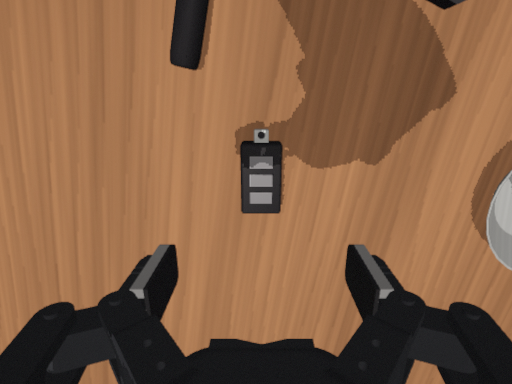

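The wrist view shows the remote at (261,178) between the fingers, lug up at (261,135), square to the gripper. Grasping it.

```bash
python3 -m handwheel '[[-0.001,-0.001,0.03,0,0],[0,0,0.03,0,0],[0,0,0.03,0,0],[0,0,0.025,0,0],[0,0,0.016,0,0],[0,0,0.01,0,0],[0,0,0.006,0,0],[0,0,0,0,0],[0,0,0,0,0],[0,0,0,0,130],[0,0,0,0,255],[0,0,0,0,255],[0,0,0,0,255],[0,0,0,0,255],[0,0,0,0,255],[0,0,0,0,255],[0,0,0,0,255],[0,0,0,0,255]]'
python3 -m handwheel '[[0,0,-0.02,0,255],[0,0,-0.03,0,255],[0,0,-0.03,0,255],[0,0,-0.03,0,255],[0,0,-0.03,0,255],[0,0,0,0,255],[0,0,0,0,255]]'
python3 - <<'E'
from h import *
from workcell import arm
go(arm.get_obs(),(523.6,-8.2,120),-14.8)
E
```

```text
time: 5.75
eef_pos: [475.1, -261.7, 4.0]
orientation: [0.001, 0.652, 0.758, 0.0]
ft_force: [-1.6, 1.4, 8.5]
gripper_width: 38.9
gripper_force: 60.4
time: 6.33
eef_pos: [475.6, -261.9, 144.8]
orientation: [0.002, 0.652, 0.758, 0.001]
ft_force: [-0.2, 0.4, -1.6]
gripper_width: 38.5
gripper_force: 60.9
cur [ 475.6 -261.9  144.8] yaw 8.65 turn rad 0.4093 shift [ 0.2575 -0.0185  0.0247]
```

```bash
python3 -m handwheel '[[0,0,0,0.1023,255],[0,0,0,0.1023,255],[0,0,0,0.1023,255],[0,0,0,0.1023,255],[0.0286,-0.002,0.002,0,255],[0.0286,-0.002,0.002,0,255],[0.0286,-0.002,0.002,0,255],[0.0286,-0.002,0.002,0,255],[0.0286,-0.002,0.002,0,255],[0.0286,-0.002,0.002,0,255],[0.0286,-0.002,0.002,0,255],[0.0286,-0.002,0.002,0,255],[0.0286,-0.002,0.002,0,255],[0,0,0,0,255],[0,0,0,0,255],[0,0,0,0,255]]'
cat > look.py <<'E'
from h import *
from workcell import arm
import sys
R,p=pose(arm.get_obs());s=wrist(arm);P=cloud(s)
T=(P-p)@R  # tool coordinates
Q=T.reshape(-1,3);Z=Q[:,2]
m=(abs(Q[:,0])<60)&(abs(Q[:,1])<19)&(Z>-30)&(Z<10);B=Q[m]
if len(B):
    h=np.histogram(B[:,2],np.arange(-30,11,2));print(h[0])
    k=B[abs(B[:,2]-float(np.median(B[:,2])))<6];print(len(k),np.percentile(k,[1,50,99],axis=0).round(1))
    A=np.c_[k[:,:2],np.ones(len(k))];print("plane",np.linalg.lstsq(A,k[:,2],rcond=None)[0].round(4))
o=arm.get_obs();go(o,(523.6,-8.2,float(sys.argv[2])),-14.8);print(o["time"],o["gripper_width"],o["ft_force"].round(1))
cv2.imwrite(f"pics/{sys.argv[1]}.png",s["image"][:,:,::-1]);np.savez(sys.argv[1]+".npz",**s)
E
python3 look.py w3 63
```

```text
time: 7.67
eef_pos: [522.3, -8.6, 124.3]
orientation: [-0.0, 0.792, 0.61, -0.001]
ft_force: [-0.3, -0.3, -0.6]
gripper_width: 38.7
gripper_force: 60.9
[  33   33   27   30   29  123 6057 3394  185  537  370   99   75   71
   46   27    1    0    0    0]
10260 [[-33.1 -18.5 -18.1]
 [  8.    0.  -16.2]
 [ 45.4  18.6 -10.4]]
plane [ 2.48000e-02  2.10000e-03 -1.61429e+01]
cur [522.4  -9.2 124.5] yaw -14.87 turn rad -0.0012 shift [0.0013 0.001  0.0615]
7.7167 38.47671579828736 [-0.8 -0.4 -0.5]
```

View pics/w3.png

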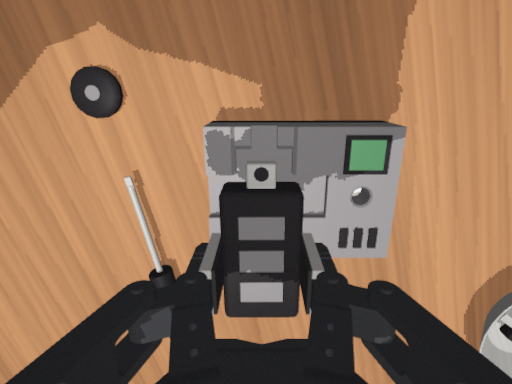

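The remote is held squarely, body (222–302, 184–316), lug at (261,175) pointing towards the slot. I'll measure its offset in the tool's frame.

Run:
```python
from h import *
s=dict(np.load("w3.npz"));M=s["mount"]
R=(M[:3,:3]@s["R"]).T; p=-s["R"].T@s["t"]-R@M[:3,3]
T=(cloud(s)-p)@R;Q=T.reshape(-1,3)
a=Q[(abs(Q[:,1])<18)&(abs(Q[:,2]+16.5)<2.2)&(abs(Q[:,0])<60)]
print("body x",np.percentile(a[:,0],[.3,1,99,99.7]),len(a))
for x0 in range(-34,42,8):
  k=a[abs(a[:,0]-x0)<4];print(x0,k[:,2].mean().round(2) if len(k) else None,end=" ")
w=Q[(abs(Q[:,0]-25)<6)&(abs(Q[:,1])<30)&(abs(Q[:,2]+16.5)<2.5)];print("y",np.percentile(w[:,1],[.5,99.5]))
w=Q[(Q[:,0]>40)&(Q[:,0]<52)&(abs(Q[:,1])<10)&(Q[:,2]<-5)&(Q[:,2]>-14)];print("lug",np.percentile(w,[1,50,99],axis=0).round(1))
```

```text
body x [-34.19782262 -33.20925423  36.03570406  36.53701552] 9067
-34 -15.78 -26 -16.12 -18 -16.57 -10 -16.29 -2 -16.54 6 -16.4 14 -16.46 22 -16.52 30 -16.12 38 -15.53 y [-20.0588507   18.61838855]
lug [[ 40.1  -7.5 -11.4]
 [ 45.1  -0.9 -10.1]
 [ 49.    6.2  -5.6]]
```

Run:
```python
from h import *
s=dict(np.load("w3.npz"));M=s["mount"]
R=(M[:3,:3]@s["R"]).T; p=-s["R"].T@s["t"]-R@M[:3,3]
P=cloud(s).reshape(-1,3);T=(P-p)@R
a=np.radians(-14.8);x=np.array([np.cos(a),np.sin(a)]);y=np.array([-x[1],x[0]]);c=np.array([552.6,-15.9])
d=P[:,:2]-c;X,Y=d@x,d@y;z=P[:,2]
f=(abs(z-40)<2)&(Y>44)&(Y<52)&(abs(X+30)<14);print("slot X",np.percentile(X[f],[2,98]),"in tool y",np.percentile(T[f,1],[2,98]))
f=(abs(z-48)<2)&(abs(X)<85)&(abs(Y)<65);print("deck X max",np.percentile(X[f],99.8),"Y",np.percentile(Y[f],[.1,99.9]))
w=world(s,360.5,195.5,48)[:2];print("ap",(w-c)@x,(w-c)@y)
```

```text
slot X [-39.89561971 -20.68725161] in tool y [-8.62031732 10.5874783 ]
deck X max 74.86518551779398 Y [-54.58778438  55.06767485]
ap 46.64006179643531 1.3767994285325134
```

```bash
python3 -m handwheel '[[0,0.0017,0.015,0,255],[0,0,0.025,0,255],[0,0,0.015,0,255],[0,0,0,0,255],[0,0,0,0,255]]'
python3 look.py w4 56
```

```text
time: 8.13
eef_pos: [524.0, -9.9, 69.8]
orientation: [-0.0, 0.793, 0.609, -0.001]
ft_force: [-0.5, 0.7, 0.5]
gripper_width: 38.9
gripper_force: 60.9
[  38   36   29   26   25   92 6134 3340  190  556  364   90   79   63
   51   26    0    0    0    0]
10259 [[-33.1 -18.6 -18. ]
 [  8.    0.  -16.2]
 [ 45.5  18.6 -10.3]]
plane [ 2.49000e-02  2.30000e-03 -1.61557e+01]
cur [524.6  -9.7  70.5] yaw -14.91 turn rad -0.002 shift [ 0.0012 -0.0014  0.0145]
8.1833 38.76081275401921 [ 0.5 -0.   0.7]
```

```bash
python3 -m handwheel '[[0,-0.0003,0.006,0,255],[0,0,0.005,0,255],[0,0,0.004,0,255],[0,0,0.003,0,255],[0,0,0.003,0,255],[0,0,0.002,0,255],[0,0,0.002,0,255],[0,0,0,0,255],[0,0,0,0,255],[0,0,0,0,255]]'
```

```text
time: 9.02
eef_pos: [524.5, -8.4, 45.2]
orientation: [0.0, 0.792, 0.61, 0.0]
ft_force: [-0.3, -0.6, -0.1]
gripper_width: 38.6
gripper_force: 60.9
```

```bash
python3 -m handwheel '[[0,0,0.001,0,255],[0,0,0.001,0,255],[0,0,0.0005,0,255],[0,0,0,0,255],[0,0,0,0,255]]'; python3 -m handwheel '[[0,0,0,0,95],[0,0,0,0,95],[0,0,0,0,95],[0,0,0,0,95],[0,0,0,0,95],[0,0,0,0,95],[0,0,0,0,95],[0,0,0,0,95]]'
```

```text
time: 9.43
eef_pos: [524.6, -8.4, 43.9]
orientation: [0.0, 0.792, 0.61, 0.001]
ft_force: [-4.4, 0.4, 20.0]
gripper_width: 38.6
gripper_force: 63.3
time: 10.1
eef_pos: [524.4, -8.4, 42.5]
orientation: [-0.0, 0.792, 0.61, -0.0]
ft_force: [-0.5, -0.0, 0.2]
gripper_width: 53.5
gripper_force: 0.0
```

Released on the floor. I'll rise and check the seating.

```bash
python3 -m handwheel '[[0,0,-0.01,0,95],[0,0,-0.02,0,95],[0,0,-0.03,0,95],[0,0,-0.04,0,0],[0,0,-0.04,0,0],[0,0,-0.02,0,0],[0,0,0,0,0],[0,0,0,0,0],[0,0,0,0,0]]'
python3 - <<'E'
from h import *
from workcell import arm
s=wrist(arm);P=cloud(s).reshape(-1,3)
a=np.radians(-14.8);x=np.array([np.cos(a),np.sin(a)]);y=np.array([-x[1],x[0]]);c=np.array([523.6,-8.2])
d=P[:,:2]-c;X,Y=d@x,d@y
k=(P[:,2]>54)&(P[:,2]<66)&(abs(X)<30)&(abs(Y)<50)
print(np.median(P[k,2]),cv2.minAreaRect(np.c_[X,Y][k].astype(np.float32)))
k2=k&(abs(Y)<34);A=np.c_[X,Y,np.ones(len(X))][k2];print("tilt",np.linalg.lstsq(A,P[k2,2],rcond=None)[0])
cv2.imwrite("pics/w5.png",s["image"][:,:,::-1])
t=dict(np.load("top0.npz"));Q=cloud(t)[198:222,150:178].reshape(-1,3)
h=Q[(Q[:,2]>62)&(Q[:,2]<125)];print("probe",h.mean(0),np.median(h[h[:,2]>112],0))
go(arm.get_obs(),(528,318,210),73.5);go(arm.get_obs(),(528,318,210),-16.5)
print(arm.get_obs()["joint_pos"].round(2))
E
```

```text
time: 10.85
eef_pos: [523.9, -8.2, 202.5]
orientation: [-0.0, 0.792, 0.61, -0.0]
ft_force: [0.3, 0.5, -0.6]
gripper_width: 85.3
gripper_force: 0.0
60.2081123521003 ((0.4604625701904297, 7.2428131103515625), (40.026859283447266, 82.5436019897461), 0.05151737481355667)
tilt [2.30872180e-06 1.27667704e-03 6.02746700e+01]
probe [528.32544436 316.89303348 100.67970156] [530.09746808 318.60045741 116.18009807]
cur [523.7  -8.2 202. ] yaw -14.79 turn rad -1.5409 shift [ 0.0885  0.314  -0.008 ]
cur [523.7  -8.2 202. ] yaw -14.79 turn rad 0.0299 shift [ 0.314  -0.0885 -0.008 ]
[-0.43  0.43  0.51  1.89 -0.26  0.9  -0.05]
```

View pics/w5.png

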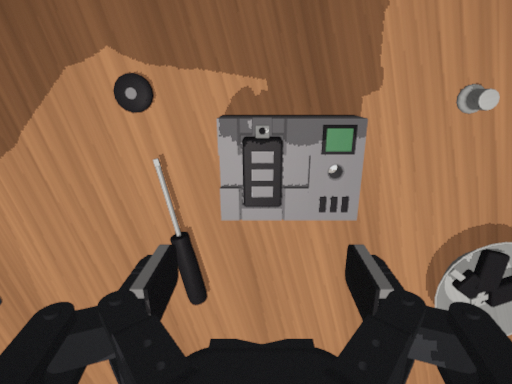

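The remote sits flat in the pocket at (262,172), top at 60 mm and level, lug in the slot. Now the probe: move over the stand and measure it close by.

```bash
python3 -m handwheel '[[0,0,0,0.03,0],[0.0315,-0.0088,-0.001,0,0],[0.0315,-0.0088,-0.001,0,0],[0.0315,-0.0088,-0.001,0,0],[0.0315,-0.0088,-0.001,0,0],[0.0315,-0.0088,-0.001,0,0],[0.0315,-0.0088,-0.001,0,0],[0.0315,-0.0088,-0.001,0,0],[0.0315,-0.0088,-0.001,0,0],[0.0315,-0.0088,-0.001,0,0],[0.0315,-0.0088,-0.001,0,0],[0,0,0,0,0],[0,0,0,0,0],[0,0,0,0,0]]'
python3 - <<'E'
from h import *
from workcell import arm
s=wrist(arm);P=cloud(s).reshape(-1,3)
d=np.hypot(P[:,0]-529.5,P[:,1]-319)
k=(d<25)&(P[:,2]>110)&(P[:,2]<122);print("top",k.sum(),P[k].mean(0),cv2.minEnclosingCircle(P[k][:,:2].astype(np.float32)))
k=(d<25)&(P[:,2]>54)&(P[:,2]<60);print("collar",k.sum(),cv2.minEnclosingCircle(P[k][:,:2].astype(np.float32)))
k=(d<25)&(P[:,2]>62)&(P[:,2]<112);print("side",k.sum(),np.percentile(P[k],[2,50,98],axis=0))
k=(P[:,2]>48)&(P[:,2]<54)&(np.hypot(P[:,0]-519,P[:,1]-281)<75);print("stand",cv2.minAreaRect(P[k][:,:2].astype(np.float32)))
print(proj(s,(529.5,319,117)));go(arm.get_obs(),(529.5,319,210),-16.5)
cv2.imwrite("pics/w6.png",s["image"][:,:,::-1])
E
```

```text
time: 12.07
eef_pos: [529.4, 317.7, 211.5]
orientation: [0.0, 0.802, 0.598, -0.001]
ft_force: [0.5, -0.1, 0.3]
gripper_width: 85.1
gripper_force: 0.0
top 230 [529.6692198  319.97515463 116.36115831] ((529.4727172851562, 319.22088623046875), 7.022252082824707)
collar 156 ((527.719482421875, 318.25201416015625), 22.944416046142578)
side 209 [[523.0731426  318.59097822  64.64119802]
 [531.53984248 324.77960796  89.98633634]
 [536.41396695 326.05103839 111.15608324]]
stand ((518.1165771484375, 280.7230224609375), (130.1387481689453, 50.01611328125), 73.37657928466797)
[261.91661061 188.8215403 ]
cur [529.6 317.  211.9] yaw -16.65 turn rad -0.0026 shift [ 0.0019 -0.0007  0.0019]
```

View pics/w6.png

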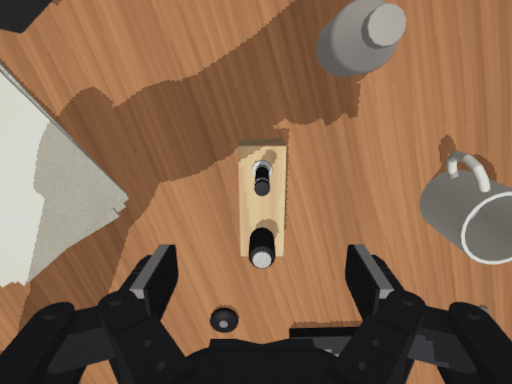

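The probe is at (262,185), upright; the punch at (262,248). The fitted handle circle (radius 7.0 mm) is centred at (529.5,319.2). Grasping it.

```bash
python3 -m handwheel '[[0.002,-0.0005,0.03,0,0],[0,0,0.035,0,0],[0,0,0.03,0,0],[0,0,0.025,0,0],[0,0,0.015,0,0],[0,0,0.009,0,0],[0,0,0,0,0],[0,0,0,0,0],[0,0,0,0,0],[0,0,0,0,160],[0,0,0,0,255],[0,0,0,0,255],[0,0,0,0,255],[0,0,0,0,255],[0,0,0,0,255],[0,0,0,0,255],[0,0,0,0,255],[0,0,0,0,255],[0,0,0,0,255],[0,0,0,0,255]]'
python3 -m handwheel '[[0,0,-0.015,0,255],[0,0,-0.02,0,255],[0,0,-0.02,0,255],[0,0,-0.025,0,255],[0,0,-0.025,0,255],[0,0,-0.02,0,255],[0,0,-0.015,0,255],[0,0,0,0,255],[0,0,0,0,255],[0,0,0,0,255]]'
python3 - <<'E'
from h import *
from workcell import arm
go(arm.get_obs(),(598,-27.3,205),-14.8)
E
```

```text
time: 13.78
eef_pos: [529.7, 320.8, 68.7]
orientation: [-0.0, 0.801, 0.598, 0.0]
ft_force: [-0.8, 0.6, 4.7]
gripper_width: 12.4
gripper_force: 58.4
time: 14.62
eef_pos: [529.1, 320.6, 207.5]
orientation: [-0.0, 0.801, 0.598, -0.001]
ft_force: [-0.7, -0.6, -1.1]
gripper_width: 12.7
gripper_force: 58.4
cur [529.1 320.6 207.5] yaw -16.51 turn rad -0.0298 shift [-0.3187  0.1555  0.0026]
```

```bash
python3 -m handwheel '[[0,0,0,-0.03,255],[-0.0319,0.0156,0,0,255],[-0.0319,0.0156,0,0,255],[-0.0319,0.0156,0,0,255],[-0.0319,0.0156,0,0,255],[-0.0319,0.0156,0,0,255],[-0.0319,0.0156,0,0,255],[-0.0319,0.0156,0,0,255],[-0.0319,0.0156,0,0,255],[-0.0319,0.0156,0,0,255],[-0.0319,0.0156,0,0,255],[0,0,0.02,0,255],[0,0,0.02,0,255],[0,0,0.01,0,255],[0,0,0,0,255],[0,0,0,0,255],[0,0,0,0,255]]'
python3 - <<'E'
from h import *
from workcell import arm
R,p=pose(arm.get_obs());s=wrist(arm);np.savez("w7.npz",**s)
T=((cloud(s)-p)@R).reshape(-1,3)
k=(abs(T[:,0])<15)&(abs(T[:,1])<15)
for z in range(0,75,5):
    q=T[k&(abs(T[:,2]-z)<2.5)]
    if len(q)>3:print(z,len(q),"y",np.percentile(q[:,1],[3,97]).round(1),"x max",np.percentile(q[:,0],[3,50,97]).round(1))
q=T[k&(T[:,2]<75)];print("tip z",np.percentile(q[:,2],[99,99.9]))
go(arm.get_obs(),(598.3,-27.3,110),-14.8)
im=s["image"][90:290,150:400,::-1];cv2.imwrite("pics/w7.png",cv2.resize(im,(0,0),fx=3,fy=3,interpolation=3))
E
```

```text
time: 16.03
eef_pos: [599.4, -27.2, 159.2]
orientation: [0.0, 0.792, 0.611, 0.0]
ft_force: [-0.8, -1.2, -0.4]
gripper_width: 12.7
gripper_force: 58.5
0 121 y [-6.9  5.6] x max [1.7 4.3 5.6]
5 74 y [-6.4  5.2] x max [2.1 4.7 5.6]
10 276 y [-8.5  7.2] x max [1.2 5.1 8.8]
15 102 y [-9.8  8.4] x max [2.6 7.3 9.1]
35 25 y [-3.1  1.9] x max [0.4 1.5 1.9]
40 27 y [-3.7  2.4] x max [-0.2  1.3  1.9]
45 31 y [-3.7  2.5] x max [-0.5  1.4  1.9]
50 22 y [-3.8  2.6] x max [-0.6  1.2  2. ]
55 28 y [-3.9  2.7] x max [-0.8  1.1  1.9]
tip z [41.06162768 56.31016839]
cur [599.6 -27.2 159.5] yaw -14.74 turn rad 0.0011 shift [-0.0004 -0.0013  0.0495]
```

View pics/w7.png

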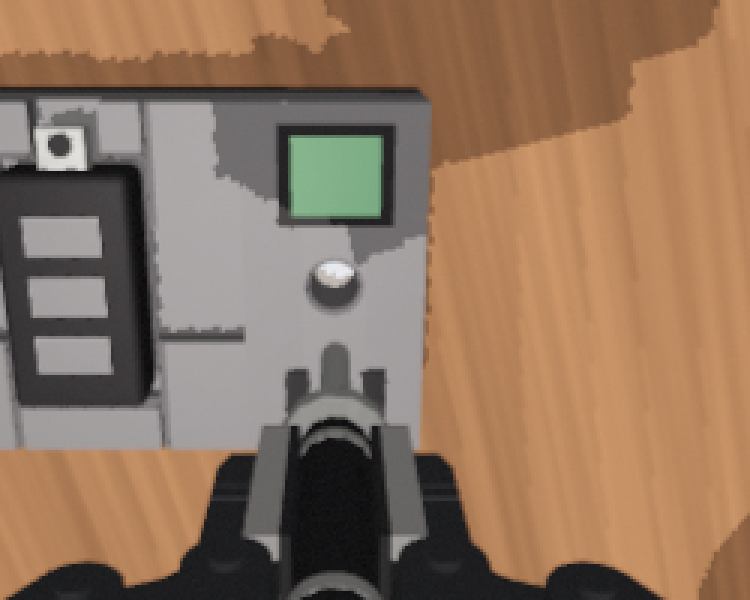

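The pin is at crop (335,370) and clear; aperture ring centred at crop (333.5,284), i.e. picture (260.8,184.3). Working out the remaining offset in the tool's frame.

Run:
```python
from h import *
s=dict(np.load("w7.npz"));M=s["mount"];R=(M[:3,:3]@s["R"]).T; p=-s["R"].T@s["t"]-R@M[:3,3]
w=world(s,260.8,184.3,48);print(w,"tool",(w-p)@R)
b=s["image"][170:205,245:280].astype(int)
# rim fit: dark+white differing from deck grey
P=cloud(s);Z=P[...,2];m=(abs(P[...,0]-598)<12)&(abs(P[...,1]+27)<12)&(Z<44)
v,u=np.nonzero(m);print("hole px",len(u),u.min(),u.max(),v.min(),v.max())
for zz in(48,):print(world(s,(u.min()+u.max())/2,(v.min()+v.max())/2,zz))
```

```text
[598.4261249  -26.63345529  48.        ] tool [  0.32679244  -1.17594077 111.16464082]
hole px 182 254 269 178 191
[598.99218039 -26.97976302  48.        ]
```

```bash
python3 -m handwheel '[[0.0018,-0.0002,0.015,0,255],[0,0,0.018,0,255],[0,0,0.01,0,255],[0,0,0,0,255],[0,0,0.006,0,255],[0,0,0.005,0,255],[0,0,0.004,0,255],[0,0,0.003,0,255],[0,0,0,0,255],[0,0,0,0,255],[0,0,0,0,255]]'
```

```text
time: 17.0
eef_pos: [599.5, -25.9, 97.8]
orientation: [0.0, 0.792, 0.61, 0.0]
ft_force: [-0.4, -0.3, -0.2]
gripper_width: 12.2
gripper_force: 58.5
```

```bash
python3 -m handwheel '[[0,0,0.003,0,255],[0,0,0.003,0,255],[0,0,0.002,0,255],[0,0,0,0,255],[0,0,0,0,255],[0,0,0,0,255]]'
```

```text
time: 17.5
eef_pos: [599.2, -25.8, 89.6]
orientation: [-0.0, 0.792, 0.61, -0.0]
ft_force: [0.1, -0.1, 0.7]
gripper_width: 12.5
gripper_force: 58.5
```

Tip well below the rim (48 mm) with no side force, at about button height. Now I'll press.

```bash
python3 -m handwheel '[[0,0,0.002,0,255],[0,0,0.001,0,255],[0,0,0,0,255],[0,0,0,0,255],[0,0,0,0,255]]';python3 -m handwheel '[[0,0,0.002,0,255],[0,0,0.001,0,255],[0,0,0,0,255],[0,0,0,0,255],[0,0,0,0,255]]'
```

```text
time: 17.92
eef_pos: [599.5, -25.8, 86.7]
orientation: [0.0, 0.792, 0.61, 0.0]
ft_force: [-0.7, -0.2, 2.2]
gripper_width: 12.5
gripper_force: 58.6
time: 18.33
eef_pos: [599.6, -25.8, 84.0]
orientation: [0.0, 0.792, 0.61, 0.0]
ft_force: [-1.2, 0.3, 6.1]
gripper_width: 12.5
gripper_force: 59.5
```

```bash
python3 -m handwheel '[[0,0,0.0007,0,255],[0,0,0,0,255],[0,0,0,0,255],[0,0,0,0,255],[0,0,0,0,255],[0,0,0,0,255],[0,0,0,0,255]]'
python3 - <<'E'
from h import *
from workcell import arm
s=wrist(arm);P=cloud(s).reshape(-1,3)
a=np.radians(-14.8);x=np.array([np.cos(a),np.sin(a)]);y=np.array([-x[1],x[0]]);c=np.array([523.6,-8.2])
d=P[:,:2]-c;X,Y=d@x,d@y
k=(P[:,2]>54)&(P[:,2]<66)&(abs(X)<30)&(abs(Y)<50)
print(np.median(P[k,2]),cv2.minAreaRect(np.c_[X,Y][k].astype(np.float32)))
o=arm.get_obs();print(o["eef_pos"],o["ft_force"])
cv2.imwrite("pics/w8.png",s["image"][:,:,::-1])
E
```

```text
time: 18.92
eef_pos: [599.6, -25.8, 83.6]
orientation: [0.0, 0.792, 0.61, 0.0]
ft_force: [-1.1, 0.4, 10.5]
gripper_width: 12.7
gripper_force: 59.8
60.18521678629505 ((0.8306732177734375, 7.009849548339844), (40.04547882080078, 83.88728332519531), 0.2679268419742584)
[599.59665741 -25.87946927  83.63622733] [-1.5293063  -0.21745326  9.83914031]
```

View pics/w8.png

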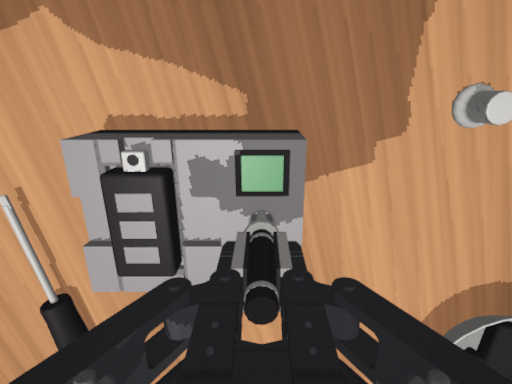

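The probe's pin is down in the aperture beside the screen (261,225). Pushing is against the hard stop at 10 N, and the remote is still seated at (142,220). Handing in.

```bash
python3 -c "
from workcell import arm
print(arm.hand_in())"
```

```text
the job is handed in; nothing more can be done
None
```

The job is handed in but no verdict came back: the last check showed the remote flat in the pocket with its lug in the slot, and the gripped probe holding the button against its stop at about 10 N.

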